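# Hang the slide carrier on the retractable draining arm and draw it out to the marker

### The arm

A 7-joint arm with a two-finger parallel gripper is mounted at the origin on the work surface. World frame = base frame: x ahead of the robot, y to its left, z up, the work surface at z = 0. Lengths are in m, angles in rad, forces in N, time in s.
With the tool pointing down it reaches from about 0.4 to 0.85 m from the base axis. Payload 4.5 kg.
Tool frame: the origin (TCP) lies between the finger pads; the fingertips stand ctrl.tip_reach ahead of it and the grasp point (between the pads) is the TCP (ctrl.tip_reach is the distance from the TCP to the fingertips, in m); z points along the fingers, y is the line along which they close (so a half turn about z gives the same grasp; the last joint's range is limited). The gripper opens to 88 mm and grips with 3 to 60 N. Pads are 18 mm wide; open, the fingers measure 123 mm over their backs; the gripper's body (75 mm by 187 mm) begins 45 mm behind the grasp point.
Start: joints at [1.239, 0.689, -0.195, 1.565, 0.157, 0.902, -0.215], TCP at [0.224, -0.584, 0.258] pointing down, gripper open.
Joint ranges: [-3.01, 3.01], [-0.46, 2.08], [-1.47, 1.51], [0.13, 2.56], [-1, 4.14], [0.04, 2.09], [-2.66, 2.66]. Speed limits (rad/s): [2.57, 2.57, 3.14, 3.14, 3.14, 3.14, 3.14].

### API

Orientations are given as a 3x3 rotation matrix whose columns are the frame's x, y, z axes.
In Python, from workcell import ctrl, imaging gives the robot as it stands.
- The arm moves only by the tool carry_out, never from a script. Its argument "deltas" is a list of rows, each a list of 3 entries, a list of its own where there are three numbers: the shift along the tool's x, y, z in mm, then the turn, a rotation vector about the tool's x, y, z in rad, then the finger opening in mm, from 0 to 88.1. A call has 1 to 12 rows; each row is the pose to reach, as a shift and turn from the pose commanded when the call began, along the tool's axes at that moment; what a row does not reach only later rows make up. A row lasts 1/10 s, in which the tool goes at most 50 mm and 8.59 degrees, less where a joint would pass 70% of its speed; a pose out of reach is approached as far as the arm can. A call with a gripper value outside its range is refused whole. The fingers move at their own pace and stop on an object; "grip_force" is the grip in N (left out, the last holds). Time passes only in rows, so rows that repeat a pose let the fingers close. It gives the time, the measured TCP pose, the force, the opening and the grip force at its end, in the units of the state.
- ctrl.observe(): the state, without advancing time (a new reading comes with each control period).
- imaging.snapshot(name): name is "scene" or "top"; returns (picture, depth): 480x640x3 uint8, red, green, blue; 480x640 float32, m along the optical axis (not along the pixel's ray), 0 where there is no reading.
- imaging.get_calibration(name): a dict with "intrinsics" (3x3 intrinsics, pixels), "camera_from_world" (4x4, takes a point from world to camera coordinates). Camera axes: x right, y down, z forward; pixel columns grow to the right and rows downward; lengths in m; the calibration is good to about 2 mm. A picture is of the moment at which its call begins. get_calibration takes no time and is no camera call.
- ctrl.finish_job(): hands the job in; it is judged then, once.
The state is a dict: "time_s": time; "qpos": joint angles; "dq": joint speeds; "tau": joint torques, N m; "tool_pos": TCP position; "eef_rot": TCP orientation; "ft_force": force on the tool from outside, world axes, zero at the start; "ft_torque": the same for the moment, N m; "opening": finger opening in m; "gripper_force": force on a finger pad.
Only numpy, scipy, OpenCV 4.12 (cv2) and the standard library are available. Lean on these libraries where they do the work, as an engineer would, in place of code of your own. Each camera call takes 0.05 s, during which the arm holds its last target. There are 200 camera calls.

### The job

Hang the slide carrier astride the draining arm's bare bar, between the grip block and the end disc, and let go of it. Then take the arm by its grip block, squeezing the spring lock button in the block's side to unlock it, pull the arm out until its pointer lines up with the marker clipped to the scale, and finish while holding it still there, because the arm springs back if released. The carrier must still hang on the bar; do not shift the marker, and leave the bottle, rack and dish where they are.

Things in the scene. Friction and masses are not known exactly. Their poses are not given: they have to be found in the camera images.
- carrier: Loose aluminium slide carrier, 0.14 kg: a saddle 50 mm long (y), 43 mm wide (x), 100 mm high. Two upright walls with glass slides, 32 mm apart inside, open below, under a 90 degree V roof whose inside peak is 62 mm above the bottom edges. White grip tab on top. Origin: centre of the underside, z up. Starts standing on the bench on its bottom edges. Turned half round it is the same.
- apex (a point): Inside peak of the carrier's roof, midway along, 62 mm above its bottom edges; axes as the carrier. When hung properly it is 10 mm above the axis of the bar and the carrier's y lies along the bar.
- tab (a point): Middle of the carrier's grip tab, 85 mm above the bottom edges, 23 mm above the apex point. The tab is 10 mm thick in the carrier's x, 30 mm long in y, its top 15 mm above this point. Pinch it here from above, fingers closing along the carrier's x.
- stand: Fixed stand of the draining arm. Origin on the bench (z = 0) under the middle of the grip block when retracted; z up. The arm slides out along +y, its axis 160 mm up. In its frame (mm): base plate x -60 to 60, y -240 to -40; sleeve tube, diameter 26, y -240 to -40; drip tray x -55 to 55, y -10 to 250, 40 high; scale x 50 to 86, y -60 to 185, top 125 up, black marks each 10, longer each 50.
- boom (a joint): How far the telescoping arm is drawn out, m: 0 retracted and latched (its start), at most 0.165. A spring pulls it back with 3 N at 0, about 6 N at 0.15. With the lock button out, a latch stops it after about 2 mm; with the button in at least 5 mm it slides freely. The latch acts only at the retracted end.
- bar (a point): Middle of the arm's bare horizontal steel bar (14 mm diameter), on its axis, 160 mm above the bench, 83 mm along +y from the middle of the grip block; moves with the arm; axes as the stand, bar along y. Bare from the grip block (68 mm before this point) to an end disc of 28 mm diameter (62 mm after it).
- grip (a point): Grip point on the arm's grip block, 190 mm above the bench; moves with the arm; axes as the stand. The block is 30 mm in x and y, from 150 to 205 mm up. Fingers from above, closing along x: one on the flat face 16 mm to -x of this point, the other on the lock button to +x. Midway between those faces with the button fully in (32 mm apart; 39 mm with it out).
- button (a joint): How far the lock button is pressed in, m: 0 out, 0.007 fully in. A spring needs 2.5 N to start and 6 N fully in; it comes out again when released. It is pressed along the stand's -x.
- button_face (a point): Centre of the lock button's outer face (22 mm along y, 32 mm high), 190 mm above the bench, on the +x side of the grip block (23 mm in x from the grip point when out); moves with the button.
- pointer (a point): Tip of the pointer, a thin steel finger from below the grip block out to the +x side over the scale, 132 mm above the bench, at the same y as the middle of the block; moves with the arm; axes as the stand.
- marker_line (a point): Line across the marker, a small black clip (22 x 12 x 22 mm) on the scale's outer edge, 70 to 140 mm along it from the retracted pointer, held by friction (6 N). The point is the line's end beside the pointer's path, 137 mm above the bench; axes as the stand. Lined up when pointer and this point have the same y in the stand's frame; the pointer passes 3 mm beside the clip, not touching.
- wash_bottle: Bystander: white closed bottle, 64 mm diameter, 150 mm high; origin at the centre of its underside.
- tube_rack: Bystander: tube rack block with three holes, 60 x 100 x 50 mm; origin at the centre of its underside.
- petri_dish: Bystander: clear open dish, 90 mm diameter, 16 mm high; origin at the centre of its underside.
Not all that is in view belongs to the job. Several things look just like the carrier: the one meant starts farthest to the robot's left.

How it is judged:
By the outcome, as a careful person would: the job done as asked, in the order asked, and still so for the second after the job is handed in, while the arm keeps its last pose, push and grip.
It also fails if it takes over 54 s, if anything falls off the work surface, if the arm or the gripper's body presses on something with over 40 N, if the wrist force passes 120 N, or if a joint passes its speed limit or range.

## Working session

There is one attempt and no reset: what is moved stays moved. The work goes in short steps, Python scripts to look and compute and a tool call to move; the robot and the scene stay as the last step left them, time stands still between calls to the robot, and variables do not carry over. Pictures are saved under pics/ and viewed, at most 10 in all, crops included, and the job is handed in when it is done.

Besides the shell and the picture viewer there is one more tool, called after "Request:" in YAML: its name, and indented under it one key for each argument. carry_out: Moves the arm, as the interface text tells. Its arguments: {"type":"object","properties":{"deltas":{"type":"array","items":{"type":"array"}},"grip_force":{"type":"number"}},"required":["deltas"]}

```bash
mkdir -p pics; cat > h.py <<'E'
from workcell import ctrl, imaging
import numpy as np, cv2
def snap(n,f):
    p,d=imaging.snapshot(n); cv2.imwrite('pics/%s.png'%f,p[:,:,::-1]); np.savez('%s.npz'%f,p=p,d=d); return p,d
def cal(n):
    c=imaging.get_calibration(n); return np.array(c['intrinsics']),np.array(c['camera_from_world'])
def world(n,uv,d):
    K,T=cal(n); uv=np.atleast_2d(uv).astype(float); d=np.atleast_1d(d)
    r=np.c_[uv,np.ones(len(uv))]@np.linalg.inv(K).T*d[:,None]
    return (r-T[:3,3])@T[:3,:3]
def onplane(n,uv,z):
    K,T=cal(n); R=T[:3,:3]; o=-R.T@T[:3,3]; uv=np.atleast_2d(uv).astype(float)
    r=np.c_[uv,np.ones(len(uv))]@np.linalg.inv(K).T@R
    return o+r*((z-o[2])/r[:,2])[:,None]
def proj(n,P):
    K,T=cal(n); c=(np.atleast_2d(P)@T[:3,:3].T+T[:3,3])@K.T; return c[:,:2]/c[:,2:]
E
python3 - <<'E'
from h import *
for n in('scene','top'):
    snap(n,n+'0'); K,T=cal(n); print(n,K[0,0],(-T[:3,:3].T@T[:3,3]).round(3),T[:3,:3].round(2).tolist())
s=ctrl.observe(); print(s['tool_pos'],s['eef_rot'],s['opening'],ctrl.tip_reach)
E
```

```text
scene 490.36532482178313 [ 1.212 -0.498  1.04 ] [[0.6, 0.8, 0.0], [0.59, -0.44, -0.68], [-0.54, 0.4, -0.74]]
top 548.6874632620624 [ 0.305 -0.002  1.366] [[0.07, -1.0, 0.01], [-0.97, -0.07, -0.21], [0.21, 0.01, -0.98]]
[ 0.22337403 -0.58316591  0.25700436] [[ 9.33791414e-01  3.57817204e-01 -6.65276298e-04]
 [ 3.57817808e-01 -9.33790289e-01  1.45322674e-03]
 [-1.01239017e-04 -1.59505836e-03 -9.99998723e-01]] 0.08822621662230501 0.019
```

View pics/scene0.png

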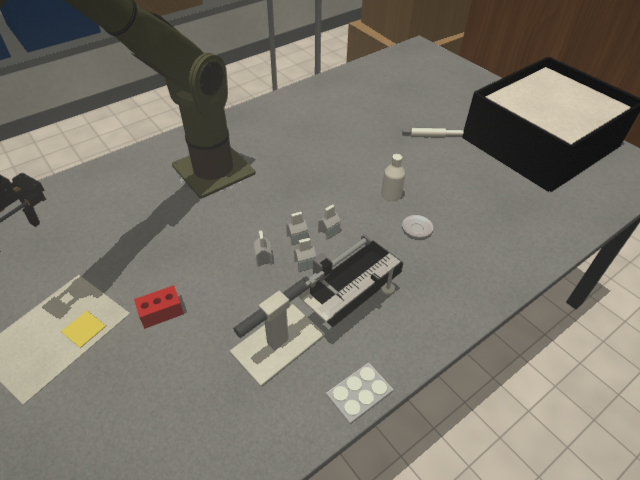

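View pics/top0.png

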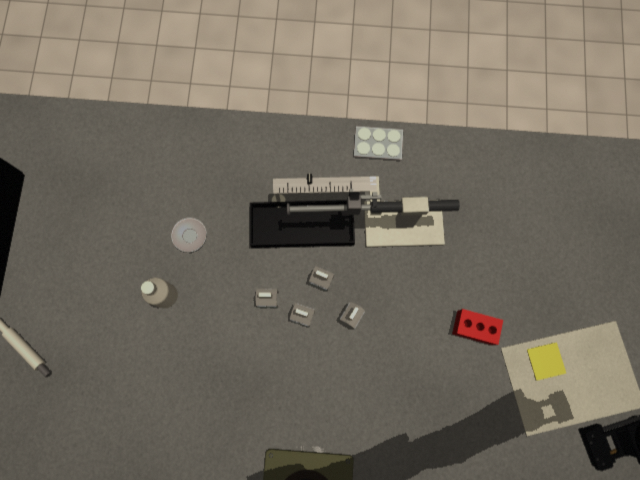

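The top view shows four look-alikes at (266,298), (302,314), (320,278) and (352,315). Image left is +y, the robot's left, so the one meant should be at (266,298). In the same view, the arm stand runs along row ~207, with the block at (355,200), the marker at (310,179) and the end disc near (289,208).

```bash
python3 - <<'E'
from h import *
p,d=[np.load('top0.npz')[k] for k in'pd']
c=p[165:335,240:400]; cv2.imwrite('pics/c1.png',cv2.resize(c[:,:,::-1],None,fx=3.5,fy=3.5,interpolation=cv2.INTER_CUBIC))
m=(p.min(2)>165).astype(np.uint8)
n,l,st,ce=cv2.connectedComponentsWithStats(m)
for i in range(1,n):
    x,y,w,h,a=st[i]
    if 240<x<400 and 170<y<335 and a>20:
        r=cv2.minAreaRect(np.argwhere(l==i)[:,::-1].astype(np.float32))
        b=onplane('top',cv2.boxPoints(r),.1)
        e=sorted([b[1]-b[0],b[2]-b[1]],key=lambda v:-np.linalg.norm(v))
        print(ce[i].round(1),a,onplane('top',ce[i],.1).round(4),'long',e[0].round(4),np.linalg.norm(e[1]).round(4), np.median(d[l==i]))
# arm: points by depth
H,W=d.shape; v,u=np.mgrid[0:H,0:W]; P=world('top',np.c_[u.ravel(),v.ravel()],d.ravel()).reshape(H,W,3)
np.save('P.npy',P)
R=P[190:225,270:475]
for lo,hi in((.155,.185),(.195,.215)):
    k=(R[...,2]>lo)&(R[...,2]<hi); q=R[k]; print(lo,len(q),q.min(0).round(3),q.max(0).round(3),np.median(q,0).round(3))
    if lo<.19:
        for s in (R[:,:80],R[:,105:]):
            q=s[(s[...,2]>.145)&(s[...,2]<.185)]
            yy=q[:,1]; f=np.polyfit(yy,q[:,0],1); print('axis x=',f,yy.min(),yy.max(),np.percentile(q[:,2],[50,95]))
E
```

```text
[372.1 178.6] 24 [[ 0.7531 -0.1039  0.1   ]] long [ 0.0009 -0.0121  0.    ] 0.0102 1.3042119
[321.4 273.6] 29 [[0.5112 0.0015 0.1   ]] long [-0.0087 -0.0249  0.    ] 0.0056 1.2784678
[264.3 294.1] 33 [[0.4535 0.1298 0.1   ]] long [ 0.0019 -0.0254  0.    ] 0.0046 1.2692522
[301.2 311.8] 30 [[0.4191 0.0415 0.1   ]] long [-0.0073 -0.0251  0.    ] 0.0056 1.2599294
[353.6 312.8] 35 [[ 0.4259 -0.0789  0.1   ]] long [ 0.0232 -0.012   0.    ] 0.0067 1.2610217
0.155 1699 [ 0.629 -0.298  0.155] [0.693 0.091 0.185] [ 0.664 -0.161  0.172]
axis x= [-0.09562182  0.65059815] -0.050899837214617744 0.09066220702103026 [0.16667353 0.17341293]
axis x= [-0.09478136  0.65123551] -0.2981286617366126 -0.10609812196867778 [0.17335109 0.17874163]
0.195 235 [ 0.642 -0.107  0.195] [ 0.682 -0.043  0.214] [ 0.66  -0.058  0.206]
```

View pics/c1.png

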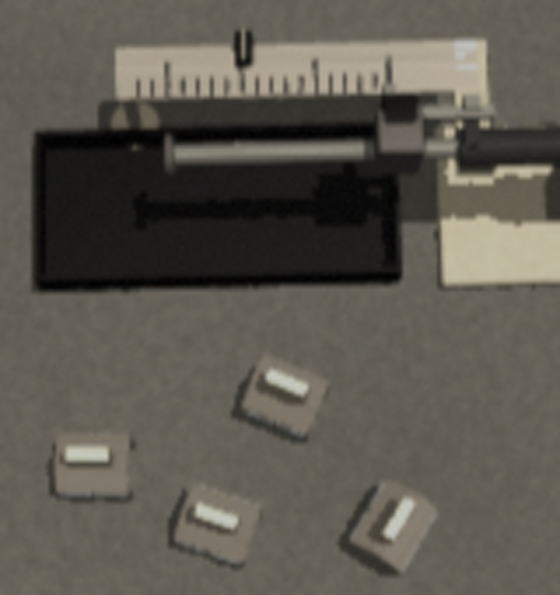

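The crop confirms it: the carrier at crop (88,465) is the leftmost of the four. Its tab is at about (0.453, 0.130), nearly parallel to the bar. I'm starting the approach.

Request:
carry_out:
  deltas:
    - [[40,-23,0],[0,0,-0.07],88]
    - [[82,-46,0],[0,0,-0.14],88]
    - [[124,-69,0],[0,0,-0.21],88]
    - [[166,-93,0],[0,0,-0.28],88]
    - [[208,-117,0],[0,0,-0.35],88]
    - [[250,-140,0],[0,0,-0.42],88]
    - [[292,-164,0],[0,0,-0.49],88]
    - [[334,-188,0],[0,0,-0.56],88]
    - [[377,-212,0],[0,0,-0.63],88]
    - [[377,-212,0],[0,0,-0.63],88]

```text
time_s: 1.1
tool_pos: [0.5051, -0.2424, 0.258]
eef_rot: [[0.532, 0.847, 0.005], [0.847, -0.532, 0.005], [0.007, 0.001, -1.0]]
ft_force: [-0.5, 0.0, -0.6]
opening: 0.0878
gripper_force: 0.0
```

```bash
python3 - <<'E'
from h import *
P=np.load('P.npy'); p=np.load('top0.npz')['p']
s=ctrl.observe(); print(s['time_s'],s['tool_pos'].round(4),s['eef_rot'].round(4).tolist())
# block top
k=np.zeros(P.shape[:2],bool); k[185:222,340:375]=1
k&=(P[...,2]>.198)&(P[...,2]<.212)
v,u=np.nonzero(k); print('blk px',u.min(),u.max(),v.min(),v.max(),len(u))
n,l,st,ce=cv2.connectedComponentsWithStats(k.astype(np.uint8)); 
for i in range(1,n):
    if st[i,4]>15: 
        r=cv2.minAreaRect(np.argwhere(l==i)[:,::-1].astype(np.float32)); print(st[i],onplane('top',r[0],.205).round(4),r,P[l==i].mean(0).round(4))
# carrier body
k=np.zeros(P.shape[:2],bool); k[280:315,248:285]=1; k&=(P[...,2]>.045)
v,u=np.nonzero(k); q=P[k]; r=cv2.minAreaRect(q[:,:2].astype(np.float32)); print('car',r,q.max(0).round(3))
hi=q[q[:,2]>.09]; print('tab',len(hi),hi.mean(0).round(4),hi.min(0).round(4),hi.max(0).round(4),np.polyfit(hi[:,1],hi[:,0],1))
# disc / bar ends
k=np.zeros(P.shape[:2],bool); k[195:222,280:345]=1; k&=(P[...,2]>.15)
for c in range(282,345,4):
    q=P[:,c][k[:,c]]; 
    if len(q): print(c,len(q),q[:,:].mean(0).round(4),q[:,2].max().round(4))
# marker: black on scale
g=p.max(2); 
for r in range(172,192): print(r,g[r,300:322].tolist())
E
```

```text
1.1 [ 0.5051 -0.2424  0.258 ] [[0.5321, 0.8467, 0.0048], [0.8466, -0.5321, 0.0055], [0.0072, 0.0012, -1.0]]
blk px 347 361 192 209 220
[347 192  15  18 220] [[ 0.6622 -0.0583  0.205 ]] ((354.0, 200.5), (17.0, 14.0), 90.0) [ 0.6609 -0.0582  0.2061]
car ((0.38244858384132385, 0.08451888710260391), (0.2241937518119812, 0.0590042844414711), 33.50126647949219) [0.472 0.156 1.366]
tab 73 [0.4394 0.1186 0.2037] [ 0.3053 -0.002   0.0913] [0.4568 0.1446 1.3661] [1.05046875 0.31479511]
282 1 [ 0.3053 -0.002   1.3661] 1.3661
290 6 [0.642  0.0834 0.1656] 0.1699
294 7 [0.6437 0.0744 0.1662] 0.1703
298 6 [0.6457 0.0655 0.1656] 0.168
302 6 [0.6459 0.0564 0.1672] 0.1703
306 6 [0.6472 0.0474 0.1653] 0.1707
310 6 [0.6478 0.0383 0.1657] 0.168
314 6 [0.6478 0.0292 0.1681] 0.1706
318 6 [0.649  0.0202 0.1662] 0.1687
322 6 [0.6493 0.0111 0.1677] 0.1703
326 6 [0.6503 0.0021 0.1666] 0.1724
330 6 [ 0.651  -0.007   0.1663] 0.1717
334 7 [ 0.6532 -0.0159  0.1653] 0.1703
338 7 [ 0.6538 -0.025   0.1658] 0.1716
342 6 [ 0.6559 -0.034   0.1649] 0.1692
172 [102, 101, 101, 102, 102, 102, 101, 97, 100, 108, 99, 97, 101,
[... 1455 characters left out ...]
 172, 174, 176, 175, 173]
186 [152, 170, 173, 172, 160, 169, 174, 169, 135, 110, 166, 174, 171, 155, 171, 175, 173, 155, 173, 174, 174, 158]
187 [113, 165, 171, 169, 135, 157, 172, 169, 136, 102, 165, 174, 168, 113, 167, 175, 168, 114, 166, 175, 171, 124]
188 [89, 161, 171, 165, 113, 136, 167, 167, 133, 90, 163, 172, 164, 92, 163, 175, 167, 92, 165, 173, 168, 109]
189 [88, 161, 170, 165, 111, 132, 167, 167, 135, 87, 163, 173, 165, 89, 163, 174, 164, 90, 165, 175, 168, 92]
190 [88, 162, 171, 167, 106, 135, 170, 169, 138, 100, 163, 172, 165, 91, 163, 173, 166, 93, 164, 174, 165, 92]
191 [92, 161, 169, 164, 114, 146, 169, 170, 150, 125, 156, 162, 154, 97, 154, 163, 157, 113, 149, 154, 147, 100]
```

```bash
cat >> h.py <<'E'
from scipy.spatial.transform import Rotation as Ro
def goal(pos,yaw,s=None):
    "tool down, tool y along (cos yaw, sin yaw)"
    s=s or ctrl.observe(); R=np.array(s['eef_rot']); y=np.array([np.cos(yaw),np.sin(yaw),0]); z=np.array([0,0,-1.])
    G=np.c_[np.cross(y,z),y,z]
    print('shift mm',(R.T@(np.array(pos)-s['tool_pos'])*1e3).round(1),'turn',Ro.from_matrix(R.T@G).as_rotvec().round(4),'t',s['time_s'])
E
python3 - <<'E'
from h import *
P=np.load('P.npy'); k=np.zeros(P.shape[:2],bool); k[280:315,248:285]=1; k&=(P[...,2]>.09)&(P[...,2]<.12)
hi=P[k]; print('tab',len(hi),hi.mean(0).round(4),hi.min(0).round(4),hi.max(0).round(4),np.polyfit(hi[:,1],hi[:,0],1))
k=np.zeros(P.shape[:2],bool); k[280:315,248:285]=1; k&=(P[...,2]>.03)&(P[...,2]<.12)
r=cv2.minAreaRect(P[k][:,:2].astype(np.float32)); print(r)
print('marker',onplane('top',[309,181.5],.137))
goal([.454,.1298,.257],.075)
E
```

```text
tab 67 [0.4514 0.1294 0.0996] [0.446  0.1143 0.0913] [0.4568 0.1446 0.1068] [-0.06811882  0.46026525]
((0.4519330859184265, 0.12985830008983612), (0.043412670493125916, 0.05022115632891655), 4.0817484855651855)
marker [[0.72149191 0.04681314 0.137     ]]
shift mm [ 287.9 -241.4    2.7] turn [ 0.0034 -0.0066 -0.6361] t 1.1
```

Request:
carry_out:
  deltas:
    - [[36,-30,0],[0,0,-0.08],60]
    - [[72,-61,0],[0,0,-0.16],60]
    - [[108,-91,0],[0,0,-0.24],60]
    - [[144,-122,1],[0,0,-0.32],60]
    - [[180,-152,1],[0,0,-0.4],60]
    - [[216,-183,2],[0.002,-0.003,-0.48],60]
    - [[252,-213,2],[0.002,-0.005,-0.56],60]
    - [[287,-243,3],[0.003,-0.007,-0.636],60]
    - [[287,-243,3],[0.003,-0.007,-0.636],60]
    - [[287,-243,40],[0.003,-0.007,-0.636],60]
    - [[287,-243,80],[0.003,-0.007,-0.636],60]
    - [[287,-243,80],[0.003,-0.007,-0.636],60]

```text
time_s: 2.3
tool_pos: [0.4494, 0.1199, 0.1744]
eef_rot: [[-0.06, 0.998, -0.013], [0.998, 0.06, -0.01], [-0.009, -0.013, -1.0]]
ft_force: [-0.6, -0.7, 0.6]
opening: 0.0599
gripper_force: 0.0
```

```bash
python3 - <<'E'
from h import *
goal([.4518,.1296,.085],.071); snap('scene','s1')
p=np.load('s1.npz')['p']; u,v=proj('scene',[.452,.13,.1])[0].astype(int); print(u,v)
cv2.imwrite('pics/s1c.png',cv2.resize(p[v-70:v+70,u-90:u+90,::-1],None,fx=4,fy=4,interpolation=cv2.INTER_CUBIC))
E
```

```text
shift mm [10.4  4.2 89.2] turn [-0.0135  0.0094 -0.0108] t 2.3
328 207
```

View pics/s1c.png

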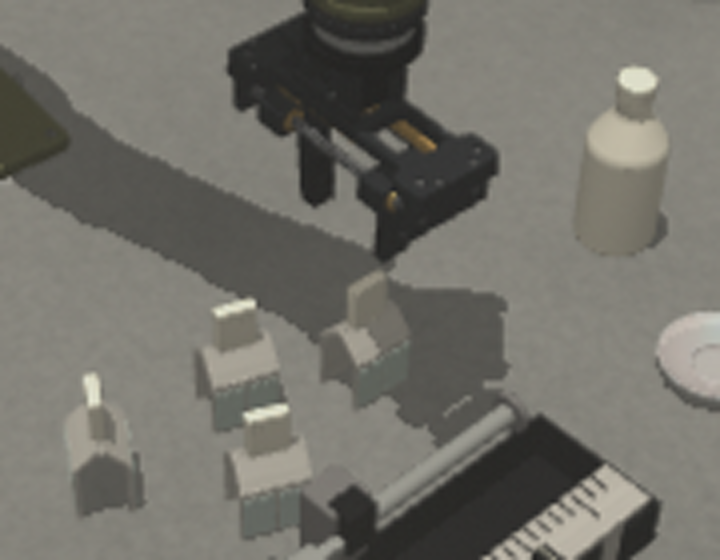

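The gripper straddles the meant carrier (crop (370,325)), still about 90 mm above the tab point. Part of the measured offset may be lag, so I'll let it settle with a partial descent.

Request:
carry_out:
  deltas:
    - [[1,1,20],[0,0,0],60]
    - [[1,1,20],[0,0,0],60]
    - [[1,1,20],[0,0,0],60]

```text
time_s: 2.65
tool_pos: [0.4535, 0.1229, 0.1591]
eef_rot: [[-0.06, 0.998, -0.003], [0.998, 0.06, -0.006], [-0.006, -0.003, -1.0]]
ft_force: [-0.1, -0.2, -0.1]
opening: 0.0603
gripper_force: 0.0
```

```bash
python3 - <<'E'
from h import *
goal([.4518,.1296,.085],.071)
E
```

```text
shift mm [ 7.2 -1.  74. ] turn [-0.0034  0.0056 -0.0109] t 2.65
```

Request:
carry_out:
  deltas:
    - [[7,-1,20],[-0.003,0.006,-0.011],60]
    - [[7,-1,45],[-0.003,0.006,-0.011],60]
    - [[7,-1,62],[-0.003,0.006,-0.011],60]
    - [[7,-1,74],[-0.003,0.006,-0.011],60]
    - [[7,-1,74],[-0.003,0.006,-0.011],60]
    - [[7,-1,74],[-0.003,0.006,-0.011],60]

```text
time_s: 3.25
tool_pos: [0.4518, 0.1297, 0.0848]
eef_rot: [[-0.072, 0.997, -0.0], [0.997, 0.072, 0.001], [0.001, -0.0, -1.0]]
ft_force: [-0.0, -0.3, -0.3]
opening: 0.0603
gripper_force: 0.0
```

```bash
python3 - <<'E'
from h import *
goal([.4518,.1296,.085],.071)
E
```

```text
shift mm [-0.1 -0.  -0.2] turn [-0.0003 -0.0007  0.0006] t 3.25
```

Settled on target, so I'll close and lift.

Request:
carry_out:
  deltas:
    - [[0,0,0],[0,0,0],30]
    - [[0,0,0],[0,0,0],5]
    - [[0,0,0],[0,0,0],5]
    - [[0,0,0],[0,0,0],5]
    - [[0,0,0],[0,0,0],5]
    - [[0,0,0],[0,0,0],5]
    - [[0,0,0],[0,0,0],5]
  grip_force: 20

```text
time_s: 3.95
tool_pos: [0.4511, 0.1296, 0.0836]
eef_rot: [[-0.072, 0.997, -0.002], [0.997, 0.072, 0.0], [0.0, -0.002, -1.0]]
ft_force: [-0.1, 0.5, -1.7]
opening: 0.01
gripper_force: 20.0
```

Request:
carry_out:
  deltas:
    - [[0,0,-20],[0,0,0],5]
    - [[0,0,-60],[0,0,0],5]
    - [[0,0,-105],[0,0,0],5]
    - [[0,0,-150],[0,0,0],5]
    - [[0,0,-195],[0,0,0],5]
    - [[0,0,-220],[0,0,0],5]
    - [[0,0,-220],[0,0,0],5]
    - [[0,0,-220],[0,0,0],5]

```text
time_s: 4.75
tool_pos: [0.451, 0.129, 0.3032]
eef_rot: [[-0.072, 0.997, -0.002], [0.997, 0.072, -0.001], [-0.0, -0.002, -1.0]]
ft_force: [-0.3, -1.1, -2.4]
opening: 0.0098
gripper_force: 20.0
```

```bash
python3 - <<'E'
from h import *
p,d=snap('scene','s2')
cv2.imwrite('pics/s2c.png',cv2.resize(p[90:310,220:430,::-1],None,fx=2.7,fy=2.7,interpolation=cv2.INTER_CUBIC))
goal([.6496,.0243,.30],.0955)
E
```

```text
shift mm [-118.5  191.     1.7] turn [-0.0045  0.0008 -0.0236] t 4.8
```

View pics/s2c.png

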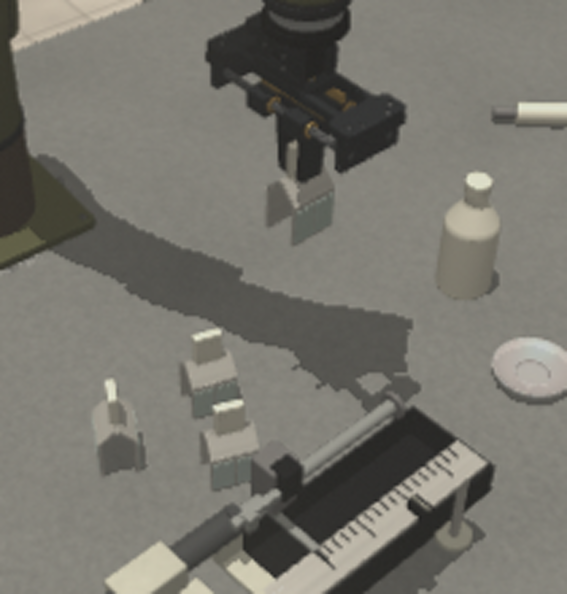

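Request:
carry_out:
  deltas:
    - [[-15,24,0],[0,0,0],5]
    - [[-35,57,0],[0,0,-0.006],5]
    - [[-58,94,0],[0,0,-0.012],5]
    - [[-82,132,0],[0,0,-0.018],5]
    - [[-104,168,0],[-0.004,0,-0.024],5]
    - [[-118,191,1],[-0.004,0,-0.024],5]
    - [[-118,191,1],[-0.004,0,-0.024],5]
    - [[-118,191,1],[-0.004,0,-0.024],5]
    - [[-118,191,1],[-0.004,0,-0.024],5]

```text
time_s: 5.7
tool_pos: [0.649, 0.0268, 0.3009]
eef_rot: [[-0.098, 0.995, -0.001], [0.995, 0.098, 0.001], [0.001, -0.001, -1.0]]
ft_force: [-0.8, 0.6, -1.3]
opening: 0.0098
gripper_force: 20.0
```

```bash
python3 - <<'E'
from h import *
p,d=snap('scene','s3')
cv2.imwrite('pics/s3c.png',cv2.resize(p[130:330,280:440,::-1],None,fx=3,fy=3,interpolation=cv2.INTER_CUBIC))
goal([.6496,.0243,.2],.0955)
E
```

```text
shift mm [ -2.6   0.2 101.5] turn [-0.0003 -0.0007  0.0029] t 5.75
```

View pics/s3c.png

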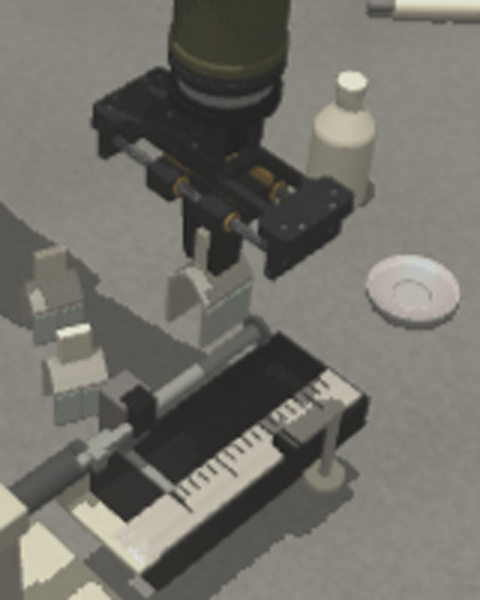

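The carrier hangs level above the bar, at crop (210,295), clear of the disc at (262,330) and the block. I'll lower it.

Request:
carry_out:
  deltas:
    - [[-2,0,25],[0,0,0],5]
    - [[-2,0,55],[0,0,0],5]
    - [[-2,0,80],[0,0,0],5]
    - [[-2,0,95],[0,0,0],5]
    - [[-2,0,102],[0,0,0],5]
    - [[-2,0,105],[0,0,0],5]
    - [[-2,0,105],[0,0,0],5]
    - [[-2,0,105],[0,0,0],5]

```text
time_s: 6.55
tool_pos: [0.6516, 0.0239, 0.1984]
eef_rot: [[-0.096, 0.995, 0.004], [0.995, 0.096, 0.001], [0.0, 0.004, -1.0]]
ft_force: [0.5, 0.2, -1.3]
opening: 0.0101
gripper_force: 20.0
```

Request:
carry_out:
  deltas:
    - [[0,2,2],[0,0,0],5]
    - [[0,2,3],[0,0,0],5]
    - [[0,2,3],[0,0,0],5]
    - [[0,2,3],[0,0,0],5]

```text
time_s: 6.95
tool_pos: [0.6529, 0.0239, 0.1944]
eef_rot: [[-0.096, 0.995, 0.002], [0.995, 0.096, 0.001], [0.0, 0.002, -1.0]]
ft_force: [0.2, -0.4, -0.4]
opening: 0.0101
gripper_force: 20.0
```

Request:
carry_out:
  deltas:
    - [[0,1,1],[0,0,0],5]
    - [[0,1,2],[0,0,0],5]
    - [[0,1,2],[0,0,0],5]
    - [[0,1,2],[0,0,0],5]

```text
time_s: 7.35
tool_pos: [0.6533, 0.0239, 0.194]
eef_rot: [[-0.096, 0.995, 0.001], [0.995, 0.096, -0.0], [-0.0, 0.001, -1.0]]
ft_force: [-5.0, -0.8, 11.1]
opening: 0.0099
gripper_force: 20.1
```

Request:
carry_out:
  deltas:
    - [[0,0,-1],[0,0,0],5]
    - [[0,0,-1],[0,0,0],5]
    - [[0,0,-1],[0,0,0],14]
    - [[0,0,-1],[0,0,0],26]
    - [[0,0,-1],[0,0,0],30]
    - [[0,0,-1],[0,0,0],30]
    - [[0,0,-20],[0,0,0],30]
    - [[0,0,-60],[0,0,0],40]
    - [[0,0,-100],[0,0,0],60]
    - [[0,0,-110],[0,0,0],60]
    - [[0,0,-110],[0,0,0],60]

```text
time_s: 8.45
tool_pos: [0.6547, 0.0242, 0.3042]
eef_rot: [[-0.096, 0.995, 0.006], [0.995, 0.096, 0.001], [0.001, 0.006, -1.0]]
ft_force: [-0.7, 0.4, -0.8]
opening: 0.0594
gripper_force: 0.0
```

```bash
python3 - <<'E'
from h import *
p,d=snap('scene','s4')
cv2.imwrite('pics/s4c.png',cv2.resize(p[180:330,290:420,::-1],None,fx=4,fy=4,interpolation=cv2.INTER_CUBIC))
# x of bar: world points of scene depth near block top & hi carrier
H,W=d.shape; v,u=np.mgrid[0:H,0:W]; P=world('scene',np.c_[u.ravel(),v.ravel()],d.ravel()).reshape(H,W,3)
e=np.array([-.0954,.9954]); x=np.array([.9954,.0954]); o=np.array([.6585,-.0583])
Q=np.dstack([(P[...,:2]-o)@x,(P[...,:2]-o)@e,P[...,2]])
def st(name,k): q=Q[k]; print(name,len(q),np.percentile(q,[3,50,97],axis=0).round(4).tolist())
b=(abs(Q[...,0])<.05)
st('blocktop',b&(abs(Q[...,1])<.035)&(abs(Q[...,2]-.205)<.004))
st('block+side',b&(abs(Q[...,1])<.03)&(Q[...,2]>.172)&(Q[...,2]<.202))
st('tab',b&(abs(Q[...,1]-.083)<.04)&(Q[...,2]>.188)&(Q[...,2]<.25))
st('car',b&(abs(Q[...,1]-.083)<.05)&(Q[...,2]>.11)&(Q[...,2]<.14))
st('bar',b&(((Q[...,1]>.117)&(Q[...,1]<.135))|((Q[...,1]>.02)&(Q[...,1]<.05)))&(abs(Q[...,2]-.16)<.015))
goal([.6585,-.0583,.30],.0955)
E
```

```text
blocktop 171 [[-0.0132, -0.0116, 0.202], [0.004, 0.0005, 0.2057], [0.0232, 0.0158, 0.2085]]
block+side 176 [[-0.0126, -0.0276, 0.1744], [0.0158, -0.0107, 0.187], [0.0239, 0.0096, 0.2006]]
tab 91 [[0.0004, 0.0703, 0.1895], [0.0075, 0.0825, 0.2051], [0.0106, 0.0996, 0.2097]]
car 107 [[0.0107, 0.0501, 0.1129], [0.0151, 0.0814, 0.1245], [0.0493, 0.1181, 0.138]]
bar 73 [[-0.0062, 0.0321, 0.1597], [0.0029, 0.0489, 0.1656], [0.0063, 0.1338, 0.1713]]
shift mm [-82.2  -3.    2.1] turn [ 0.0025 -0.      0.0005] t 8.5
```

View pics/s4c.png

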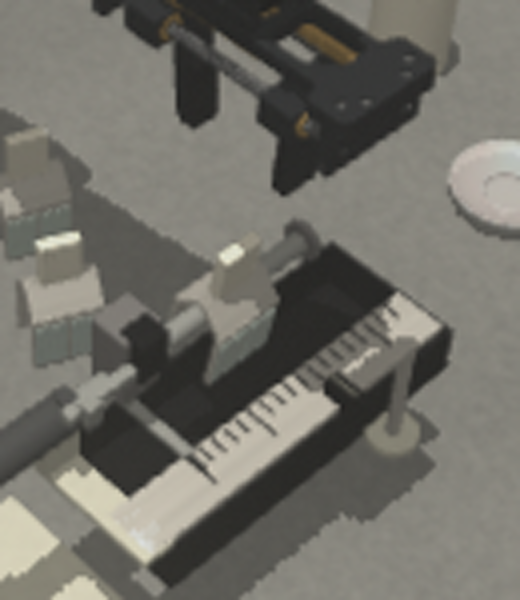

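The carrier hangs on the bar at crop (230,310), midway between block and disc. I'll check its tilt by fitting a plane to the outer wall.

```bash
python3 - <<'E'
from h import *
d=np.load('s4.npz')['d']
H,W=d.shape; v,u=np.mgrid[0:H,0:W]; P=world('scene',np.c_[u.ravel(),v.ravel()],d.ravel()).reshape(H,W,3)
e=np.array([-.0954,.9954]); x=np.array([.9954,.0954]); o=np.array([.6585,-.0583])
Q=np.dstack([(P[...,:2]-o)@x,(P[...,:2]-o)@e,P[...,2]])
k=(Q[...,0]>.005)&(Q[...,0]<.03)&(abs(Q[...,1]-.083)<.02)&(Q[...,2]>.108)&(Q[...,2]<.152)
q=Q[k]; A=np.c_[q[:,1]-.083,q[:,2]-.13,np.ones(len(q))]
for _ in range(3):
    c=np.linalg.lstsq(A,q[:,0],rcond=None)[0]; r=q[:,0]-A@c; g=abs(r)<2*r.std(); q,A=q[g],A[g]
print('wall',len(q),c,r.std())
for lo in np.arange(.105,.215,.01):
    k=(Q[...,0]>-.03)&(Q[...,0]<.03)&(abs(Q[...,1]-.083)<.012)&(Q[...,2]>lo)&(Q[...,2]<=lo+.01)
    if k.sum(): print(lo.round(3),k.sum(),np.percentile(Q[k][:,0],[5,50,95]).round(4))
p,d=snap('top','t4')
P=world('top',np.c_[u.ravel(),v.ravel()],d.ravel()).reshape(H,W,3)
Q=np.dstack([(P[...,:2]-o)@x,(P[...,:2]-o)@e,P[...,2]])
def st(name,k): q=Q[k]; print(name,len(q),np.percentile(q,[3,50,97],axis=0).round(4).tolist()) if len(q) else print(name,0)
b=abs(Q[...,0])<.04
st('tabtop',b&(abs(Q[...,1]-.083)<.04)&(Q[...,2]>.197)&(Q[...,2]<.22))
st('car',b&(abs(Q[...,1]-.083)<.04)&(Q[...,2]>.12)&(Q[...,2]<.22))
E
```

```text
wall 86 [-0.00666439  0.12851067  0.01546674] 0.0006892400130317081
0.105 6 [0.012  0.0131 0.0141]
0.115 12 [0.0127 0.0141 0.015 ]
0.125 12 [0.0137 0.0162 0.0169]
0.135 17 [-0.0208  0.0168  0.0182]
0.145 17 [0.0153 0.0173 0.0185]
0.155 57 [-0.0205  0.0117  0.0175]
0.165 34 [-0.0152  0.0051  0.0099]
0.175 20 [-0.0024  0.0062  0.0073]
0.185 22 [-0.0008  0.0074  0.0084]
0.195 20 [0.0024 0.0089 0.0106]
0.205 36 [0.0013 0.006  0.0104]
tabtop 0
car 57 [[-0.0292, 0.06, 0.1208], [-0.0269, 0.0865, 0.1273], [0.0025, 0.1222, 0.1698]]
```

The carrier is tilted about 7°, because I let go with the tool slightly too far to +x. I'll re-grip the tab closer to centre to stand it upright, then release more carefully.

Request:
carry_out:
  deltas:
    - [[0,-2,30],[0.002,0,0],60]
    - [[0,-2,70],[0.002,0,0],60]
    - [[0,-2,100],[0.002,0,0],60]
    - [[0,-2,109],[0.002,0,0],50]
    - [[0,-2,109],[0.002,0,0],40]
    - [[0,-2,109],[0.002,0,0],40]
  grip_force: 6

```text
time_s: 9.15
tool_pos: [0.6524, 0.0241, 0.1939]
eef_rot: [[-0.096, 0.995, 0.001], [0.995, 0.096, 0.001], [0.001, 0.001, -1.0]]
ft_force: [1.0, 0.6, 0.7]
opening: 0.0405
gripper_force: 0.0
```

```bash
python3 - <<'E'
from h import *
goal([.6525,.0240,.1945],.0955)
E
```

```text
shift mm [-0.1  0.  -0.6] turn [ 0.0012 -0.0008  0.0005] t 9.15
```

Request:
carry_out:
  deltas:
    - [[0,0,0],[0,0,0],20]
    - [[0,0,0],[0,0,0],12]
    - [[0,0,0],[0,0,0],9]
    - [[0,0,0],[0,0,0],5]
    - [[0,0,0],[0,0,0],5]
    - [[0,0,0],[0,0,0],5]

```text
time_s: 9.75
tool_pos: [0.6514, 0.0237, 0.1938]
eef_rot: [[-0.096, 0.995, -0.001], [0.995, 0.096, -0.0], [0.0, -0.001, -1.0]]
ft_force: [-3.1, -0.6, 5.9]
opening: 0.0106
gripper_force: 6.0
```

Request:
carry_out:
  deltas:
    - [[0,-1,0],[0,0,0],5]
    - [[0,-1.5,-1],[0,0,0],5]
    - [[0,-1.5,-1],[0,0,0],5]
    - [[0,-1.5,-1],[0,0,0],5]

```text
time_s: 10.15
tool_pos: [0.6503, 0.0236, 0.1938]
eef_rot: [[-0.096, 0.995, -0.0], [0.995, 0.096, 0.0], [0.0, -0.0, -1.0]]
ft_force: [-0.0, 0.2, -1.2]
opening: 0.0101
gripper_force: 6.0
```

Request:
carry_out:
  deltas:
    - [[0,0,0.5],[0,0,0],5]
    - [[0,0,0.5],[0,0,0],5]
    - [[0,0,0.5],[0,0,0],12]
    - [[0,0,0.5],[0,0,0],16]
    - [[0,0,0.5],[0,0,0],22]
    - [[0,0,0.5],[0,0,0],30]
    - [[0,0,-25],[0,0,0],36]
    - [[0,0,-65],[0,0,0],50]
    - [[0,0,-105],[0,0,0],60]
    - [[0,0,-108],[0,0,0],60]
    - [[0,0,-108],[0,0,0],60]

```text
time_s: 11.25
tool_pos: [0.6509, 0.0237, 0.3034]
eef_rot: [[-0.096, 0.995, 0.003], [0.995, 0.096, 0.001], [0.0, 0.003, -1.0]]
ft_force: [0.6, 0.7, -0.3]
opening: 0.06
gripper_force: 0.0
```

```bash
cat >> h.py <<'E'
def wall(name,s=0.):
    p,d=snap('scene',name); H,W=d.shape; v,u=np.mgrid[0:H,0:W]; P=world('scene',np.c_[u.ravel(),v.ravel()],d.ravel()).reshape(H,W,3)
    e=np.array([-.0954,.9954]); x=np.array([.9954,.0954]); o=np.array([.6585,-.0583])
    Q=np.dstack([(P[...,:2]-o)@x,(P[...,:2]-o)@e-s,P[...,2]])
    k=(Q[...,0]>.005)&(Q[...,0]<.035)&(abs(Q[...,1]-.083)<.02)&(Q[...,2]>.108)&(Q[...,2]<.152)
    q=Q[k]; A=np.c_[q[:,1]-.083,q[:,2]-.13,np.ones(len(q))]
    for _ in range(3):
        c=np.linalg.lstsq(A,q[:,0],rcond=None)[0]; r=q[:,0]-A@c; g=abs(r)<2*r.std(); q,A=q[g],A[g]
    print('wall',len(q),c.round(4))
    return p,Q
E
python3 - <<'E'
from h import *
wall('s5'); goal([.6575,-.0583,.305],.0955)
E
```

```text
wall 111 [-0.0088  0.0111  0.0195]
shift mm [-82.   -0.4  -3.2] turn [-0.0005  0.0001  0.0006] t 11.3
```

The carrier is now upright (0.6°). Next is the grip block.

Request:
carry_out:
  deltas:
    - [[-25,0,0],[0,0,0],70]
    - [[-60,0,0],[0,0,0],70]
    - [[-81,0.5,0],[0,0,0],70]
    - [[-81,0.5,0],[0,0,0],70]
    - [[-81,0.5,40],[0,0,0],70]
    - [[-81,0.5,75],[0,0,0],70]
    - [[-81,0.5,80],[0,0,0],70]
    - [[-81,0.5,80],[0,0,0],70]

```text
time_s: 12.1
tool_pos: [0.6577, -0.0557, 0.2209]
eef_rot: [[-0.098, 0.995, -0.003], [0.995, 0.098, 0.001], [0.002, -0.003, -1.0]]
ft_force: [-0.4, -0.7, 0.2]
opening: 0.0698
gripper_force: 0.0
```

```bash
python3 - <<'E'
from h import *
goal([.6583,-.0570,.19],.0955)
p,d=snap('scene','s6')
cv2.imwrite('pics/s6c.png',cv2.resize(p[180:330,270:420,::-1],None,fx=4,fy=4,interpolation=cv2.INTER_CUBIC))
E
```

```text
shift mm [-1.4  0.6 30.9] turn [-0.0033 -0.0016  0.0022] t 12.1
```

View pics/s6c.png

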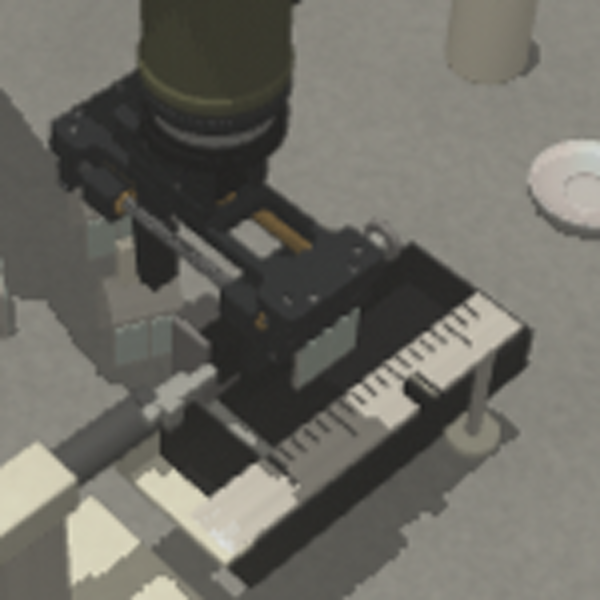

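The fingers straddle the block at crop (205,350), and the carrier still hangs at (330,345). I'll go down and close.

Request:
carry_out:
  deltas:
    - [[-1,0.5,15],[-0.003,0,0.002],70]
    - [[-1,0.5,28],[-0.003,0,0.002],70]
    - [[-1,0.5,31],[-0.003,0,0.002],70]
    - [[-1,0.5,31],[-0.003,0,0.002],60]
    - [[-1,0.5,31],[-0.003,0,0.002],50]
    - [[-1,0.5,31],[-0.003,0,0.002],42]
    - [[-1,0.5,31],[-0.003,0,0.002],36]
    - [[-1,0.5,31],[-0.003,0,0.002],28]
    - [[-1,0.5,31],[-0.003,0,0.002],28]
    - [[-1,0.5,31],[-0.003,0,0.002],28]
    - [[-1,0.5,31],[-0.003,0,0.002],28]
    - [[-1,0.5,31],[-0.003,0,0.002],28]
  grip_force: 40

```text
time_s: 13.35
tool_pos: [0.6594, -0.0579, 0.1919]
eef_rot: [[-0.094, 0.996, 0.004], [0.996, 0.094, 0.001], [0.0, 0.004, -1.0]]
ft_force: [0.1, -0.7, 5.1]
opening: 0.0314
gripper_force: 40.0
```

The button is fully in (opening 31.4 mm). Now I'll pull the arm out gently, stopping short of the mark.

Request:
carry_out:
  deltas:
    - [[1,0,0],[0,0,0],28]
    - [[3,0,0],[0,0,0],28]
    - [[6,0,0],[0,0,0],28]
    - [[10,0,0],[0,0,0],28]
    - [[14,0,0],[0,0,0],28]
    - [[18,0,0],[0,0,0],28]
    - [[22,0,0],[0,0,0],28]
    - [[26,0,0],[0,0,0],28]
    - [[30,0,0],[0,0,0],28]
    - [[33,0,0],[0,0,0],28]
    - [[35,0,0],[0,0,0],28]
    - [[36,0,0],[0,0,0],28]

```text
time_s: 14.55
tool_pos: [0.656, -0.0244, 0.1919]
eef_rot: [[-0.093, 0.996, 0.003], [0.996, 0.093, -0.003], [-0.003, 0.003, -1.0]]
ft_force: [-0.2, -4.3, 6.6]
opening: 0.0313
gripper_force: 40.0
```

Request:
carry_out:
  deltas:
    - [[2,0,0],[0,0,0],28]
    - [[5,0,0],[0,0,0],28]
    - [[9,0,0],[0,0,0],28]
    - [[14,0,0],[0,0,0],28]
    - [[20,0,0],[0,0,0],28]
    - [[26,0,0],[0,0,0],28]
    - [[32,0,0],[0,0,0],28]
    - [[38,0,0],[0,0,0],28]
    - [[43,0,0],[0,0,0],28]
    - [[47,0,0],[0,0,0],28]
    - [[49,0,0],[0,0,0],28]
    - [[50,0,0],[0,0,0],28]

```text
time_s: 15.75
tool_pos: [0.651, 0.0248, 0.1919]
eef_rot: [[-0.092, 0.996, 0.003], [0.996, 0.092, -0.004], [-0.004, 0.002, -1.0]]
ft_force: [-1.6, -5.6, 8.0]
opening: 0.031
gripper_force: 40.0
```

```bash
python3 - <<'E'
from h import *
s=ctrl.observe(); print(s['tool_pos'],s['ft_force'])
p,_=snap('scene','s7'); t,_=snap('top','t7')
a=p[225:305,330:430,::-1]; b=t[160:220,280:360,::-1]
a=cv2.resize(a,(750,600),interpolation=cv2.INTER_CUBIC)
b=cv2.resize(b,(400,300),interpolation=cv2.INTER_CUBIC)
cv2.imwrite('pics/s7c.png',np.vstack([cv2.resize(a,(400,300)),b]))
E
```

```text
[0.65100274 0.02479668 0.19185825] [-1.55430417 -5.6300863   7.9931855 ]
```

View pics/s7c.png

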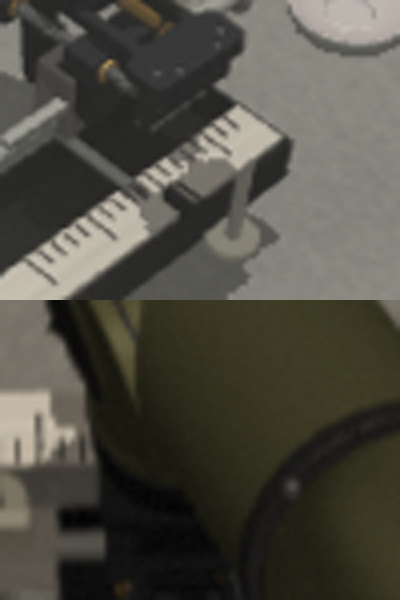

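Picture: in the scene panel the pointer crosses the tray to about (148,212), and the marker clip is at (183,193). The pointer is still short of it. The top view is blocked by the arm, so I'll get the gap numerically by rectifying the scene view onto the pointer and marker planes.

```bash
cat >> h.py <<'E'
E_=np.array([-.0954,.9954]); X_=np.array([.9954,.0954]); O_=np.array([.6585,-.0583])
def rect(p,x,s,z):
    xx,ss=np.meshgrid(x,s); w=O_+xx[...,None]*X_+ss[...,None]*E_
    uv=proj('scene',np.c_[w.reshape(-1,2),np.full(xx.size,z)]).reshape(*xx.shape,2).astype(np.float32)
    return cv2.cvtColor(cv2.remap(p,uv[...,0],uv[...,1],cv2.INTER_CUBIC),cv2.COLOR_RGB2GRAY).astype(int)
E
python3 - <<'E'
from h import *
p=np.load('s7.npz')['p']; p0=np.load('scene0.npz')['p']
print('pointer z.132 x=26..74 step4; rows s')
s=np.arange(.066,.104,.002); x=np.arange(.026,.076,.004)
for a,r in zip(s,rect(p,x,s,.132)): print(int(a*1e3+.5),r)
print('pointer initial')
s=np.arange(-.016,.016,.002)
for a,r in zip(s,rect(p0,x,s,.132)): print(round(a*1e3),r)
print('marker z.137 x=66..94')
s=np.arange(.084,.116,.0015); x=np.arange(.066,.096,.003)
for a,r,q in zip(s,rect(p,x,s,.137),rect(p0,x,s,.137)): print(round(a*1e3,1),r,q)
E
```

```text
pointer z.132 x=26..74 step4; rows s
66 [ 43  42  42  41  41  42  50 162 184 181 186 187 185]
68 [ 41  41  42  40  40  40  55 143 149 133 179 187 186]
70 [ 41  41  40  40  41  40  63 128 109 100 173 188 185]
72 [ 42  41  40  41  42  40  60 174 160 159 185 187 160]
74 [ 41  41  41  41  41  41  53 186 185 190 191 186 114]
76 [ 39  40  40  40  41  41  61 172 151 182 175 157 110]
78 [ 42  42  44  43  44  43  40  98  86 115 123 120 117]
80 [ 58  58  57  57  56  56  51  68  71  77 105 116 116]
82 [ 81  81  80  80  81  80  78  83  97 103 108 115 116]
84 [100 100  96  95  98  99  94  84  89  83  85 114 117]
86 [100 100  99 100 100  99  97  71  62  59  70 118 116]
88 [ 95  95  94  96  94  95 100  77  62  61  85 115 115]
90 [ 74  76  76  81  76  79  87  87  77  79 111 117 115]
92 [ 48  45  46  50  45  45  65 129 125 133 144 117  83]
94 [ 36  35  38  39  38  35  68 167 172 179 177 108  47]
96 [ 40  39  41  41  41  40  56 170 174 176 168  82  34]
98 [ 41  40  40  41  41  39  59 134 119 135 119  55  40]
100 [ 41  40  39  40  41  39  72 120 120 120 106  53  41]
102 [ 41  41  41  40  40  40  79 165
[... 2239 characters left out ...]
 59  61  59  55  63  58  40] [138 163  97  82  81  81  73  90  70  38]
106.5 [143 180 102  72  74  79  70  70  68  48] [134 171 109 105 104 115 101  99  85  52]
108.0 [167 184 112 100 105 104  96  97  90  54] [157 174 144 152 157 157 143 143 119  59]
109.5 [187 174 117 117 117 113 111 115 100  57] [177 173 175 179 177 170 168 176 132  58]
111.0 [185 161 118 118 116 116 117 118 101  62] [175 175 181 181 175 174 177 178 127  61]
112.5 [171 157 124 117 115 115 115 115 105  62] [162 173 177 176 173 175 174 174 129  58]
114.0 [149 166 129 117 115 115 114 115 103  61] [137 170 176 177 173 174 172 174 125  58]
115.5 [128 180 127 116 115 116 115 115 100  60] [118 171 177 177 172 174 173 172 121  58]
```

```bash
python3 - <<'E'
import h; from h import *
def rc(cam,p,x,s,z):
    xx,ss=np.meshgrid(x,s); w=O_+xx[...,None]*X_+ss[...,None]*E_
    uv=proj(cam,np.c_[w.reshape(-1,2),np.full(xx.size,z)]).reshape(*xx.shape,2).astype(np.float32)
    return cv2.cvtColor(cv2.remap(p,uv[...,0],uv[...,1],cv2.INTER_CUBIC),cv2.COLOR_RGB2GRAY).astype(float)
s=np.arange(-.02,.15,.0005)
for cam in('scene','top'):
    p=np.load(cam+'0.npz')['p']
    im=rc(cam,p,np.arange(.05,.086,.002),s,.125)
    b=[]
    for j in range(im.shape[1]):   # mark columns: 10 mm comb phase
        k=(s>.02)&(s<.08); f=(im[k,j]-im[k,j].mean())*np.exp(-2j*np.pi*s[k]/.01); F=f.sum()
        b.append((round(50+2*j),round(abs(F)),round((-np.angle(-F)/(2*np.pi)*10),2)))
    print(cam,b)
    m=rc(cam,p,np.arange(.072,.084,.001),s,.137).mean(1); k=(s>.085)&(s<.115)
    print('marker',[(round(a*1e3,1),int(v)) for a,v in zip(s[k],m[k])][::2])
    t=rc(cam,p,np.arange(.03,.046,.001),s,.132).mean(1); k=(s<.014); print('pointer',t[k][::4].astype(int),'from -20 step2')
E
```

```text
scene [(50, 1237, np.float64(4.28)), (52, 2299, np.float64(3.94)), (54, 2163, np.float64(3.8)), (56, 2181, np.float64(3.76)), (58, 2269, np.float64(3.84)), (60, 2037, np.float64(3.69)), (62, 1217, np.float64(3.7)), (64, 546, np.float64(3.47)), (66, 395, np.float64(4.15)), (68, 401, np.float64(4.03)), (70, 359, np.float64(3.91)), (72, 351, np.float64(3.5)), (74, 163, np.float64(3.24)), (76, 36, np.float64(2.89)), (78, 2, np.float64(-4.69)), (80, 9, np.float64(-4.17)), (82, 28, np.float64(-2.47)), (84, 84, np.float64(-3.18))]
marker [(np.float64(85.0), 174), (np.float64(86.0), 172), (np.float64(87.0), 162), (np.float64(88.0), 140), (np.float64(89.0), 111), (np.float64(90.0), 84), (np.float64(91.0), 66), (np.float64(92.0), 56), (np.float64(93.0), 50), (np.float64(94.0), 46), (np.float64(95.0), 43), (np.float64(96.0), 42), (np.float64(97.0), 46), (np.float64(98.0), 53), (np.float64(99.0), 66), (np.float64(100.0), 84), (np.float64(101.0), 103), (np.float64(102.0), 115), (np.float64(103.0), 109), (np.float64(104.0), 91), (np.float64(105.0), 80), (np.float64(106.0), 93), (np.float64(107.0),
[... 962 characters left out ...]
float64(90.0), 138), (np.float64(91.0), 121), (np.float64(92.0), 90), (np.float64(93.0), 60), (np.float64(94.0), 36), (np.float64(95.0), 30), (np.float64(96.0), 41), (np.float64(97.0), 70), (np.float64(98.0), 101), (np.float64(99.0), 101), (np.float64(100.0), 68), (np.float64(101.0), 38), (np.float64(102.0), 29), (np.float64(103.0), 39), (np.float64(104.0), 68), (np.float64(105.0), 105), (np.float64(106.0), 137), (np.float64(107.0), 147), (np.float64(108.0), 150), (np.float64(109.0), 153), (np.float64(110.0), 151), (np.float64(111.0), 151), (np.float64(112.0), 151), (np.float64(113.0), 152), (np.float64(114.0), 152)]
pointer [73 58 35 28 27 27 27 26 26 26 26 26 30 46 59 47 49] from -20 step2
```

Both cameras agree once referenced to the scale marks: the marker is at 98.5 mm. The arm is out 83.1 mm, so there are 15.4 mm to go.

Request:
carry_out:
  deltas:
    - [[1,0,0],[0,0,0],28]
    - [[3,0,0],[0,0,0],28]
    - [[6,0,0],[0,0,0],28]
    - [[9,0,0],[0,0,0],28]
    - [[12,0,0],[0,0,0],28]
    - [[14,0,0],[0,0,0],28]
    - [[15,0,0],[0,0,0],28]
    - [[15.4,0,0],[0,0,0],28]
    - [[15.4,0,0],[0,0,0],28]
    - [[15.4,0,0],[0,0,0],28]
    - [[15.4,0,0],[0,0,0],28]

```text
time_s: 16.95
tool_pos: [0.6495, 0.0398, 0.1918]
eef_rot: [[-0.092, 0.996, 0.002], [0.996, 0.092, -0.004], [-0.004, 0.002, -1.0]]
ft_force: [-2.6, -5.4, 7.6]
opening: 0.0315
gripper_force: 40.0
```

```bash
python3 - <<'E'
from h import *
s=ctrl.observe(); d=s['tool_pos'][:2]-np.array([.6594,-.0579]); print(s['time_s'],s['tool_pos'],s['ft_force'].round(1),'pull',d@E_,'lat',d@X_)
p,Q=wall('s8',.0985)
x=np.arange(.03,.046,.001); S=np.arange(.09,.112,.001)
p0=np.load('scene0.npz')['p']; p7=np.load('s7.npz')['p']
def cen(p,S): t=rect(p,x,S,.132).mean(1); w=np.clip(t-t.min()-12,0,None); return (S*w).sum()/w.sum()*1e3
print('ptr0',cen(p0,np.arange(-.008,.0135,.0005)),'ptr7',cen(p7,np.arange(.075,.0965,.0005)),'now',cen(p,np.arange(.0905,.112,.0005)))
m=rect(p,np.arange(.076,.088,.001),np.arange(.098,.106,.0005),.137).mean(1); print('marker line',m.astype(int))
cv2.imwrite('pics/s8c.png',cv2.resize(p[200:310,310:430,::-1],None,fx=5,fy=5,interpolation=cv2.INTER_CUBIC))
E
```

```text
16.95 [0.64945954 0.03982764 0.19183897] [-2.6 -5.4  7.6] pull 0.09822641628852284 lat -0.0005715190271081538
wall 7 [-0.0106  0.3113  0.0243]
ptr0 3.0604481608106533 ptr7 85.79201122828314 now 101.00441293496347
marker line [45 49 53 59 66 72 78 83 85 83 79 73 65 60 58 60]
```

View pics/s8c.png

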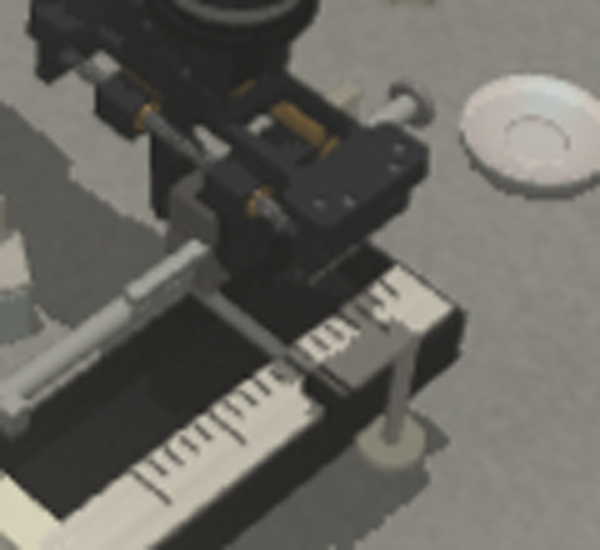

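The pointer, running from (210,295) to (300,360), is at the clip at (330,380), and the marker hasn't moved. The carrier is mostly hidden behind the gripper: the tab shows at (345,100) and a wall edge at (340,265). About 0.4 mm remains.

Request:
carry_out:
  deltas:
    - [[0.4,0,0],[0,0,0],28]
    - [[0.4,0,0],[0,0,0],28]
    - [[0.4,0,0],[0,0,0],28]
    - [[0.4,0,0],[0,0,0],28]
    - [[0.4,0,0],[0,0,0],28]
    - [[0.4,0,0],[0,0,0],28]

```text
time_s: 17.6
tool_pos: [0.6494, 0.0401, 0.1918]
eef_rot: [[-0.092, 0.996, 0.002], [0.996, 0.092, -0.004], [-0.005, 0.002, -1.0]]
ft_force: [-2.1, -5.2, 7.4]
opening: 0.0312
gripper_force: 40.0
```

```bash
python3 - <<'E'
from h import *
s=ctrl.observe(); d=s['tool_pos'][:2]-np.array([.6594,-.0579]); print('pull',d@E_,abs(s['dq']).max(),s['opening'])
# carrier evidence: any points at carrier height in its place (both cameras)
for c in('scene','top'):
    _,D=snap(c,c+'9'); H,W=D.shape; v,u=np.mgrid[0:H,0:W]; P=world(c,np.c_[u.ravel(),v.ravel()],D.ravel())
    q=np.c_[(P[:,:2]-O_)@X_,(P[:,:2]-O_)@E_-.0985,P[:,2]]
    k=(abs(q[:,0])<.024)&(q[:,1]>.05)&(q[:,1]<.118)&(q[:,2]>.105)&(q[:,2]<.212)
    print(c,k.sum(),np.percentile(q[k],[3,50,97],axis=0).round(3).tolist() if k.sum() else '')
E
```

```text
pull 0.09849567148381717 0.0017854236433826442 0.031220289371357943
scene 43 [[-0.006, 0.07, 0.107], [0.002, 0.094, 0.206], [0.019, 0.102, 0.21]]
top 536 [[-0.023, 0.055, 0.121], [-0.008, 0.082, 0.166], [0.013, 0.112, 0.21]]
```

The arm is drawn out 98.5 mm and still. The carrier is on the bar: its top is at 0.21 m and it spans roughly 55–112 mm from the block, centred on the bar point. I'm handing in.

```bash
python3 -c "
from workcell import ctrl
print(ctrl.finish_job())"
```

```text
the job is handed in; nothing more can be done
None
```

The job is handed in (no verdict was returned): the carrier hangs on the bar, and the arm is held still with its button pressed, drawn out 98.5 mm so the pointer lines up with the marker, which didn't move.

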